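Reset the length stop of a cutting guide in a cafe kitchen

TASK

The white cutting guide has to be set for the next order: pinch the two black release levers of its sliding stop together, keep them squeezed while you slide the stop to the notch beside the upright steel index pin, and let go there so that the stop locks in that notch.

Things in the scene. Friction and masses are not known exactly. Their poses are not given: they have to be found in the camera images.
- guide: White plastic board 190 x 300 x 18 mm, fixed. Origin: centre of underside; x across it (away from the robot at yaw 0), y along the slide, z up. The stop slides on x = 0; notches of the 30 mm high toothed rail (+x side) at y = +30, 0, -30, -60, -90 mm. Knife fence, 68 mm high, at y = +115 mm. Index places at x = +78 mm beside each notch: four flat grey plugs (18 mm wide, 4 mm high) and the pin.
- stop_grip (a point): Midway between the stop's two upright black levers, 75 mm above the counter; axes as the guide's. Levers: plates 28 mm wide (y), 9 mm thick (x), 32 to 94 mm above the counter, 52 mm over their outer faces, 24 mm when squeezed; pinch them along x. This point is at a notch's y when locked (play 1.5 mm). The stop's steel plate, 76 mm high, stands 38 to 42 mm from it on the +y side.
- lever_far (a joint): Inward travel of each lever (they move together), m: 0 released, pawl home in its notch; 0.014 fully squeezed. The springs take 3 to 5 N. Above 0.011 the pawl is clear of the teeth and the stop slides with about 1 N; let go between notches, it is drawn into the nearest one. Unsqueezed, the stop is locked.
- pin: Upright steel index pin with a 20 mm ball head, 34 mm high, fixed on the board (top 52 mm above the counter). Origin: centre of its foot, at the y of the wanted notch and x = +78 mm in the guide's frame; axes as the guide's. Never beside the notch where the stop starts.

How it is judged:
On the way, in this order (a step that is already met when the one before it is completed fails the run):
1. the release levers are squeezed (value of joint lever_far above 0.01 m), for 0.1 s.
2. the stop, levers still squeezed, is beside the pin (value of joint lever_far above 0.006 m and y of stop_grip in the frame of pin between -0.014 and 0.014 m), for 0.1 s.
At the end, for the whole second after the job is handed in: The stop stands in the notch beside the pin (its grip point within 10 mm of the pin along the slide) and is locked: the levers have sprung back to within 4 mm of fully released and are at rest (value of joint lever_far below 0.004 m and velocity of joint lever_far between -0.01 and 0.01 m/s and y of stop_grip in the frame of pin between -0.01 and 0.01 m); the robot touches nothing.
It also fails if it takes over 32 s, if anything falls off the work surface, if the arm or the gripper's body presses on something with over 40 N, if the wrist force passes 120 N, or if a joint passes its speed limit or range.

ROBOT

A 6-joint arm with a two-finger parallel gripper is mounted at the origin on the work surface. World frame = base frame: x ahead of the robot, y to its left, z up, the work surface at z = 0. Lengths are in m, angles in rad, forces in N, time in s.
With the tool pointing down it reaches from about 0.35 to 0.775 m from the base axis. Payload 5.5 kg.
Tool frame: the origin (TCP) lies at the very end of the fingers, on their centre line; the grasp point (between the pads) lies 19 mm behind it; z points along the fingers, y is the line along which they close (so a half turn about z gives the same grasp; the last joint's range is limited). The gripper opens to 85 mm and grips with 20 to 120 N. Pads are 22 mm wide; open, the fingers measure 114 mm over their backs; the gripper's body (76 mm by 85 mm) begins 54 mm behind the grasp point. The pads swing forward as they close: fully open they stand 13 mm farther back than shut.
Start: joints at [-1.408, 0.313, 0.046, 1.304, 0, 1.431], TCP at [0.171, -0.549, 0.231] pointing down, gripper open.
Joint ranges: [-2.76, 2.76], [-0.86, 1.69], [-1.03, 1.26], [-2.2, 2.34], [-1.47, 1.5], [-3.14, 3.14]. Speed limits (rad/s): [2.57, 2.57, 3.14, 3.14, 3.14, 3.14].

INTERFACE

Orientations are given as a unit quaternion [w, x, y, z].
In Python, from workcell import env, cams, ticket, spotter gives the robot as it stands.
- The arm moves only by the tool jog_arm, never from a script. Its argument "increments" is a list that holds one entry, the list of rows, each a list of 7 numbers: the shift along the tool's x, y, z in units of 0.25 m (1.0 is 0.25 m), then the turn, a rotation vector about the tool's x, y, z in units of 180 degrees (1.0 is 180 degrees), then the closure in counts, from 0 (fully open) to 255 (shut). A call has 1 to 20 rows; each row shifts and turns the commanded pose from where the row before left it, along the tool's axes as they then stand; what a row does not reach is not made up. A row lasts 1/10 s, in which the tool goes at most 50 mm and 8.59 degrees, less where a joint would pass 70% of its speed; a pose out of reach is approached as far as the arm can. A call with a number of a shift or a turn outside -1 to 1 is refused whole. A call with a gripper value outside its range is refused whole. The fingers move at their own pace and stop on an object; "force" is the grip in N (left out, the last holds). Time passes only in rows, so rows that do not move let the fingers close. It gives the time, the measured TCP pose, the force, the opening and the grip force at its end, in the units of the state.
- env.get_state(): the state, without advancing time (a new reading comes with each control period).
- cams.read_camera(name): name is "side" or "top" or "wrist"; returns a dict with "pixels" (480x640x3 uint8, red, green, blue), "fx", "fy", "cx", "cy" (pixels), "xyz" and "attitude" of the camera in the world; the wrist camera has in their place "mount" (4x4, takes a point from camera to tool coordinates, whose origin is the TCP and whose axes are the flange's). Camera axes: x right, y down, z forward; pixel columns grow to the right and rows downward; lengths in m; the calibration is good to about 2 mm. A picture is of the moment at which its call begins: read the wrist's pose just before it. There is no depth.
- ticket.hand_in(): hands the job in; it is judged then, once.
Trained networks look in the newest picture that a camera, given by its name, has taken for a name from the list of things; names that differ only in an ending like _2 or _b are one class to them, and where a whole thing is asked for, a point or a joint stands for the part that bears it (a point fixed in the world has none). Each returns a list of dicts, best first, with "conf" (0 to 1); they miss things now and then, are a little off and sometimes report something else, mostly with a low value. They report only what shows in the picture. A call takes as long as a camera call.
- spotter.find_in(target, camera): "uv" ([column, row] in pixels, amid what is visible of it).
- spotter.cut_out(target, camera): "region" (480x640 bool, what is visible of it) and "uv" ([column, row] in pixels, amid what is visible of it).
- spotter.landmark_of(target, camera): "uv" ([column, row] in pixels: a listed point, or the origin of a listed thing).
The state is a dict: "clock": time; "joint_pos": joint angles; "qvel": joint speeds; "tau": joint torques, N m; "tcp_pos": TCP position; "orientation": TCP orientation; "wrist_force": force on the tool from outside, world axes, zero at the start; "ft_torque": the same for the moment, N m; "finger_gap": finger opening in m; "grip_force": force on a finger pad.
Only numpy, scipy, OpenCV 4.12 (cv2) and the standard library are available. Lean on these libraries where they do the work, as an engineer would, in place of code of your own. Each camera call takes 0.05 s, during which the arm holds its last target. There are 200 camera calls.

## Working session

There is one attempt and no reset: what is moved stays moved. The work goes in short steps, Python scripts to look and compute and a tool call to move; the robot and the scene stay as the last step left them, time stands still between calls to the robot, and variables do not carry over. Pictures are saved under pics/ and viewed, at most 10 in all, crops included, and the job is handed in when it is done.

Besides the shell and the picture viewer there is one more tool, called after ">>>" as name(argument=value, ...), one argument or row to a line, values as JSON. jog_arm: Moves the arm, as the interface text tells. Shifts and turns lie within -1 to 1; 1 stands for 0.25 m of shift or 180 degrees of turn. Its arguments: {"type":"object","properties":{"increments":{"type":"array"},"force":{"type":"number"}},"required":["increments"]}

```bash
mkdir -p pics; ls; cat > h.py <<'E'
import numpy as np,cv2
from scipy.spatial.transform import Rotation as R
from workcell import env,cams,ticket,spotter
def att(a):
    a=np.array(a,float)
    return a if a.shape==(3,3) else R.from_quat(a[[1,2,3,0]]).as_matrix()
def ray(c,uv):
    d=att(c["attitude"])@np.array([(uv[0]-c["cx"])/c["fx"],(uv[1]-c["cy"])/c["fy"],1]); return np.array(c["xyz"],float),d
def atz(c,uv,z):
    o,d=ray(c,uv); return o+d*(z-o[2])/d[2]
def proj(c,p):
    q=att(c["attitude"]).T@(np.array(p)-np.array(c["xyz"])); return [c["fx"]*q[0]/q[2]+c["cx"],c["fy"]*q[1]/q[2]+c["cy"]]
def tri(rs):
    A=0;b=0
    for o,d in rs:
        d=d/np.linalg.norm(d);P=np.eye(3)-np.outer(d,d);A=A+P;b=b+P@o
    return np.linalg.solve(A,b)
def save(c,n): cv2.imwrite("pics/"+n,c["pixels"][:,:,::-1])
E
python3 - <<'E'
from h import *
np.set_printoptions(precision=4,suppress=True)
C={}
for n in ("top","side"):
    c=cams.read_camera(n);C[n]=c;save(c,n+".png")
    print(n,c["xyz"],c["attitude"],c["fx"])
    for t in ("guide","stop_grip","pin"):
        for r in spotter.landmark_of(t,n)[:2]: print(t,r)
for t,z in (("guide",0),("stop_grip",.075),("pin",.018)):
    rs=[]
    for n in C:
        r=spotter.landmark_of(t,n)
        if r: rs.append(ray(C[n],r[0]["uv"])); print(t,n,atz(C[n],r[0]["uv"],z))
    if len(rs)>1: print(t,tri(rs))
print(env.get_state())
E
```

```text
pics
top [ 0.4618 -0.0124  0.7182] [-0.0618  0.7136 -0.6941  0.072 ] 491.53483383556994
guide {'uv': [295.7, 259.0], 'conf': 0.83}
stop_grip {'uv': [314.8, 250.3], 'conf': 0.67}
pin {'uv': [299.6, 204.2], 'conf': 0.69}
side [0.4157 0.5286 0.4188] [ 0.0721 -0.1057  0.862  -0.4905] 556.5041423177265
guide {'uv': [326.3, 315.9], 'conf': 0.7}
stop_grip {'uv': [331.8, 246.2], 'conf': 0.76}
pin {'uv': [264.9, 288.8], 'conf': 0.56}
guide top [0.5643 0.0116 0.    ]
guide side [0.5643 0.0114 0.    ]
guide [0.5643 0.0115 0.0001]
stop_grip top [ 0.566  -0.0158  0.075 ]
stop_grip side [ 0.5663 -0.0287  0.075 ]
stop_grip [ 0.5638 -0.0159  0.0829]
pin top [0.6431 0.0081 0.018 ]
pin side [ 0.647  -0.0018  0.018 ]
pin [0.6419 0.008  0.0253]
{'clock': 0.7, 'joint_pos': array([-1.4076,  0.3131,  0.0461,  1.3036, -0.    ,  1.4312]), 'qvel': array([0.0007, 0.0006, 0.001 , 0.0007, 0.0007, 0.0003]), 'tau': array([ -0.0017, -48.0295,  29.8746,  -0.0002,  -0.0003,  -0.    ]), 'tcp_pos': array([ 0.1714, -0.5489,  0.2314]), 'orientation': array([ 0.0001,  0.9886,  0.1508, -0.    ]), 'wrist_force': array([ 0.7109,  0.1522, -0.0472]), 'ft_torque': array([-0.018 , -0.0414, -0.0242]), 'grip_force': 0.0, 'finger_gap': 0.08534097635666503}
```

View pics/top.png

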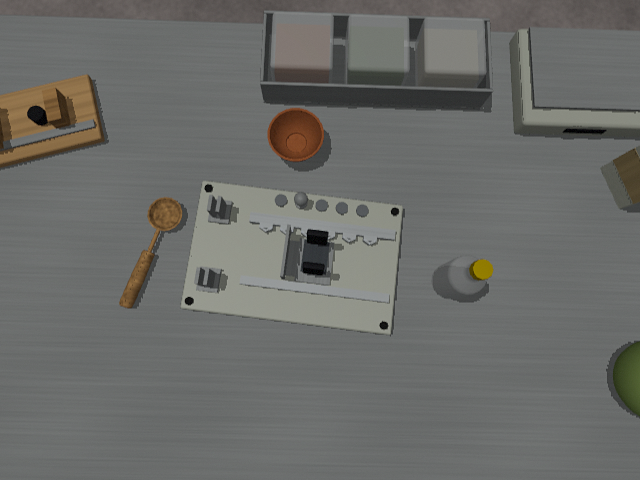

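View pics/side.png

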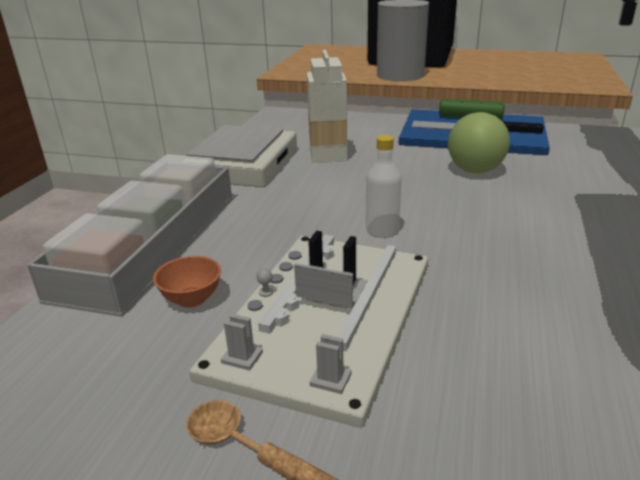

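The top view shows the board with its corner screws at (208,188), (395,211), (189,300) and (384,325). The pin is second from the fence at (301,199), which is notch y = 0. The levers are at (316,237) and (314,267). The side view agrees: the pin is at (264,277), one notch on the fence side of the stop. Next I'll get the yaw from the screws.

```bash
python3 - <<'E'
from h import *
np.set_printoptions(precision=4,suppress=True)
c=cams.read_camera("top")
s=[atz(c,u,.018)[:2] for u in ((208,188),(395,211),(189,300),(384,325))]
print(s, np.mean(s,0))
ys=[s[0]-s[1],s[2]-s[3]]; xs=[s[0]-s[2],s[1]-s[3]]
print([np.degrees(np.arctan2(-v[0],v[1])) for v in ys],[np.degrees(np.arctan2(v[1],v[0])) for v in xs])
v=sum(ys)+np.array([sum(xs)[1]*-1,sum(xs)[0]])
yaw=np.arctan2(-v[0],v[1]); ey=np.array([-np.sin(yaw),np.cos(yaw)]);ex=np.array([ey[1],-ey[0]])
g=np.mean(s,0)
for nm,uv,z in (("lev far top",(316,237),.094),("lev near top",(314,267),.094),("pinhead",(301,199),.045),("plug",(281,200),.022),("plug3",(322,205),.022),("plug5",(362,211),.022)):
    p=atz(c,uv,z)[:2]-g; print(nm,p@ex,p@ey)
for n in ("top","side"):
    cc=cams.read_camera(n)
    for t in ("stop_grip","pin","lever_far"):
        for r in spotter.landmark_of(t,n)[:1]:
            p=atz(cc,r["uv"],.075 if t!="pin" else .018)[:2]-g; print(n,t,p@ex,p@ey)
st=env.get_state();q=st["orientation"];M=att(q);print("yaw",np.degrees(yaw),"\n",M)
for k in (0,-.03): print(k,g+ey*k)
E
```

```text
[array([0.6635, 0.1436]), array([ 0.637 , -0.1323]), array([0.4992, 0.1591]), array([ 0.4717, -0.1162])] [0.5679 0.0136]
[np.float64(-5.487295072041793), np.float64(-5.6954403145518455)] [np.float64(-5.390092236127493), np.float64(-5.545888159847627)]
lev far top 0.015329532811292668 -0.029004276412068174
lev near top -0.02370607341130659 -0.031284196588857074
pinhead 0.07624475035015595 -0.0006488110659162334
plug 0.07716419906532218 0.029336921897832893
plug3 0.07729152914167828 -0.031009870638567714
plug5 0.07574093882913667 -0.0900041331652834
top stop_grip 0.001965633296402742 -0.031166413919782414
top pin 0.07623897726105003 0.0020550339501179005Traceback (most recent call last):
  File "<stdin>", line 16, in <module>
ValueError: it knows: guide, pin, stop_grip
```

>>> jog_arm(
  increments=[
    [[0, 0, 0, 0, 0, -0.0466, 0], [0, 0, 0, 0, 0, -0.0466, 0], [0, 0, 0, 0, 0, -0.0466, 0], [0, 0, 0, 0, 0, -0.0466, 0], [0, 0, 0, 0, 0, -0.0466, 0], [0, 0, 0, 0, 0, -0.0466, 0], [0, 0, 0, 0, 0, -0.0466, 0], [0, 0, 0, 0, 0, -0.0466, 0], [0, 0, 0, 0, 0, 0, 0]],
  ],
  force=30,
)

```text
clock: 1.8
tcp_pos: [0.1715, -0.5489, 0.2313]
orientation: [0.0, 0.74, 0.672, -0.0]
wrist_force: [0.1, 0.5, 0.3]
finger_gap: 0.0853
grip_force: 0.0
```

>>> jog_arm(
  increments=[
    [[0.15, 0.09, 0, 0, 0, 0, 0], [0.15, 0.09, 0, 0, 0, 0, 0], [0.15, 0.09, 0, 0, 0, 0, 0], [0.15, 0.09, 0, 0, 0, 0, 0], [0.15, 0.09, 0, 0, 0, 0, 0], [0.15, 0.09, 0, 0, 0, 0, 0], [0.15, 0.09, 0, 0, 0, 0, 0], [0.15, 0.09, 0, 0, 0, 0, 0], [0.15, 0.09, 0, 0, 0, 0, 0], [0.15, 0.09, 0, 0, 0, 0, 0], [0.15, 0.09, 0, 0, 0, 0, 0], [0.15, 0.09, 0, 0, 0, 0, 0], [0.15, 0.09, 0, 0, 0, 0, 0], [0.15, 0.09, 0, 0, 0, 0, 0], [0, 0, 0, 0, 0, 0, 0]],
  ],
)

```text
clock: 3.3
tcp_pos: [0.5381, -0.053, 0.231]
orientation: [0.0, 0.74, 0.673, 0.001]
wrist_force: [0.3, -0.1, -0.2]
finger_gap: 0.0854
grip_force: 0.0
```

Now a close look with the wrist camera.

```bash
cat >> h.py <<'E'
def wrist():
    st=env.get_state(); c=cams.read_camera("wrist"); m=np.array(c["mount"]); M=att(st["orientation"])
    c["xyz"]=st["tcp_pos"]+M@m[:3,3]; c["attitude"]=M@m[:3,:3]; return st,c
E
python3 - <<'E'
from h import *
np.set_printoptions(precision=4,suppress=True)
st,c=wrist(); save(c,"w1.png"); M=att(st["orientation"]); print(M, c["xyz"])
for t,z in (("stop_grip",.075),("pin",.018),("guide",0)):
    for r in spotter.landmark_of(t,"wrist")[:1]:
        p=atz(c,r["uv"],z); print(t,r,p,"tool shift",M.T@(p-st["tcp_pos"]))
E
```

```text
[[ 0.0945  0.9955  0.0013]
 [ 0.9955 -0.0945  0.001 ]
 [ 0.0011  0.0012 -1.    ]] [0.545  0.0258 0.3738]
stop_grip {'uv': [349.3, 166.4], 'conf': 0.7} [ 0.5655 -0.018   0.075 ] tool shift [0.0372 0.0239 0.1561]
pin {'uv': [440.0, 117.5], 'conf': 0.69} [0.6453 0.006  0.018 ] tool shift [0.0686 0.1009 0.2132]
guide {'uv': [339.0, 120.2], 'conf': 0.66} [0.5646 0.0109 0.    ] tool shift [0.0658 0.0201 0.2311]
```

View pics/w1.png

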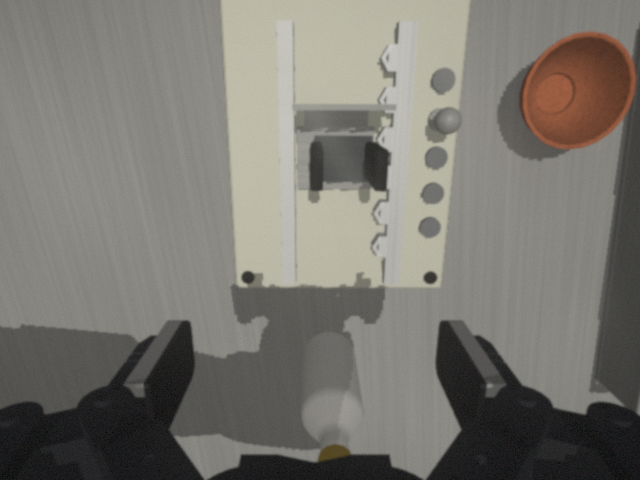

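The picture shows the levers at (316,165) and (376,165), and the pin at (447,120), about 31 mm ahead along tool x. That fits the earlier measurement, so I'll move above the stop, descend and squeeze.

>>> jog_arm(
  increments=[
    [[0.073, 0.048, 0, 0, 0, 0, 0], [0.073, 0.048, 0, 0, 0, 0, 0], [0, 0, 0.1, 0, 0, 0, 0], [0, 0, 0.1, 0, 0, 0, 0], [0, 0, 0.1, 0, 0, 0, 0], [0, 0, 0.1, 0, 0, 0, 0], [0, 0, 0.1, 0, 0, 0, 0], [0, 0, 0.1, 0, 0, 0, 0], [0, 0, 0.09, 0, 0, 0, 0], [0, 0, 0, 0, 0, 0, 0], [0, 0, 0, 0, 0, 0, 0]],
  ],
)

```text
clock: 4.6
tcp_pos: [0.5626, -0.0239, 0.0591]
orientation: [-0.0, 0.741, 0.671, -0.0]
wrist_force: [-0.4, -0.8, -0.8]
finger_gap: 0.0853
grip_force: 0.0
```

>>> jog_arm(
  increments=[
    [[0, 0, 0, 0, 0, 0, 255], [0, 0, 0, 0, 0, 0, 255], [0, 0, 0, 0, 0, 0, 255], [0, 0, 0, 0, 0, 0, 255], [0, 0, 0, 0, 0, 0, 255], [0, 0, 0, 0, 0, 0, 255], [0, 0, 0, 0, 0, 0, 255], [0, 0, 0, 0, 0, 0, 255], [0, 0, 0, 0, 0, 0, 255], [0, 0, 0, 0, 0, 0, 255]],
  ],
  force=30,
)

```text
clock: 5.6
tcp_pos: [0.5638, -0.0229, 0.0604]
orientation: [0.001, 0.74, 0.672, 0.0]
wrist_force: [-3.0, -1.0, 8.8]
finger_gap: 0.0225
grip_force: 30.2
```

Both levers are squeezed, with a 22.5 mm gap. Next I slide 30 mm along +x of the tool, which is the guide's +y.

>>> jog_arm(
  increments=[
    [[0.02, 0, 0, 0, 0, 0, 255], [0.02, 0, 0, 0, 0, 0, 255], [0.02, 0, 0, 0, 0, 0, 255], [0.02, 0, 0, 0, 0, 0, 255], [0.02, 0, 0, 0, 0, 0, 255], [0.02, 0, 0, 0, 0, 0, 255], [0, 0, 0, 0, 0, 0, 255], [0, 0, 0, 0, 0, 0, 255], [0, 0, 0, 0, 0, 0, 255]],
  ],
)

```text
clock: 6.5
tcp_pos: [0.5668, 0.0074, 0.0605]
orientation: [0.001, 0.74, 0.672, 0.001]
wrist_force: [-1.7, 1.2, 9.1]
finger_gap: 0.0223
grip_force: 30.2
```

```bash
python3 - <<'E'
from h import *
np.set_printoptions(precision=4,suppress=True)
c=cams.read_camera("side"); save(c,"s2.png")
st,w=wrist(); save(w,"w2.png"); M=att(st["orientation"]); print(st["tcp_pos"],st["finger_gap"])
for n,cc in (("side",c),("wrist",w)):
  for t,z in (("stop_grip",.075),("pin",.018)):
    for r in spotter.landmark_of(t,n)[:1]: print(n,t,r["conf"],M.T@(atz(cc,r["uv"],z)-st["tcp_pos"]))
E
```

```text
[0.5668 0.0074 0.0605] 0.02183854537916439
side stop_grip 0.94 [ 0.0003  0.0003 -0.0145]
side pin 0.81 [0.0022 0.0793 0.0426]
wrist stop_grip 0.68 [ 0.0058  0.0004 -0.0145]
wrist pin 0.66 [0.0041 0.0781 0.0426]
```

View pics/w2.png

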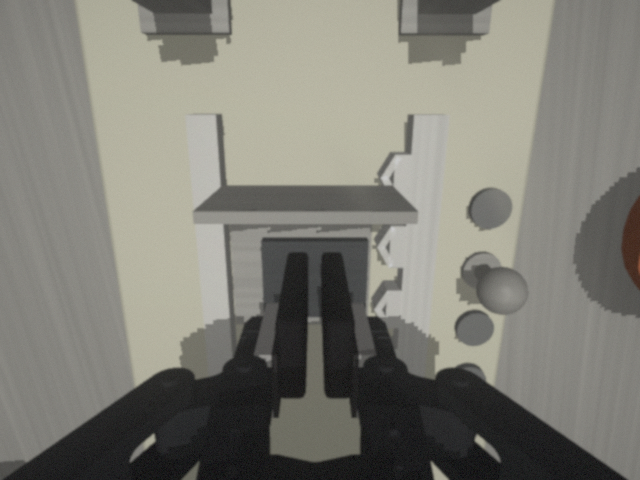

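View pics/s2.png

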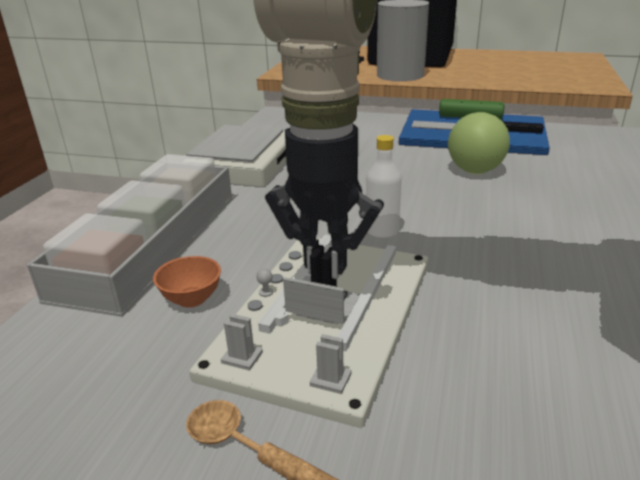

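The wrist view shows the levers pinched at (310,320) and the pin at (502,290). Measured along the slide, the stop is within about 2 mm of the pin. I'll release and lift off.

>>> jog_arm(
  increments=[
    [[0, 0, 0, 0, 0, 0, 0], [0, 0, 0, 0, 0, 0, 0], [0, 0, 0, 0, 0, 0, 0], [0, 0, 0, 0, 0, 0, 0], [0, 0, 0, 0, 0, 0, 0], [0, 0, 0, 0, 0, 0, 0], [0, 0, 0, 0, 0, 0, 0], [0, 0, 0, 0, 0, 0, 0], [0, 0, 0, 0, 0, 0, 0], [0, 0, 0, 0, 0, 0, 0]],
  ],
)

```text
clock: 7.8
tcp_pos: [0.566, 0.0071, 0.0588]
orientation: [0.0, 0.74, 0.672, -0.0]
wrist_force: [-0.0, -0.6, -0.1]
finger_gap: 0.0853
grip_force: 0.0
```

>>> jog_arm(
  increments=[
    [[0, 0, -0.06, 0, 0, 0, 0], [0, 0, -0.1, 0, 0, 0, 0], [0, 0, -0.1, 0, 0, 0, 0], [0, 0, -0.1, 0, 0, 0, 0], [0, 0, -0.1, 0, 0, 0, 0], [0, 0, -0.1, 0, 0, 0, 0], [-0.1, 0, -0.1, 0, 0, 0, 0], [-0.1, 0, 0, 0, 0, 0, 0], [-0.1, 0, 0, 0, 0, 0, 0], [0, 0, 0, 0, 0, 0, 0], [0, 0, 0, 0, 0, 0, 0], [0, 0, 0, 0, 0, 0, 0]],
  ],
)

```text
clock: 9.0
tcp_pos: [0.5586, -0.0669, 0.2236]
orientation: [-0.0, 0.74, 0.672, -0.0]
wrist_force: [0.4, -0.7, -0.0]
finger_gap: 0.0856
grip_force: 0.0
```

```bash
python3 - <<'E'
from h import *
np.set_printoptions(precision=4,suppress=True)
c=cams.read_camera("side")
st,w=wrist(); save(w,"w3.png"); M=att(st["orientation"]); print(st["tcp_pos"],st["finger_gap"])
for n,cc in (("side",c),("wrist",w)):
  for t,z in (("stop_grip",.075),("pin",.018)):
    for r in spotter.landmark_of(t,n)[:1]: print(n,t,r["conf"],M.T@(atz(cc,r["uv"],z)-st["tcp_pos"]))
E
```

```text
[ 0.5587 -0.0668  0.2236] 0.08496319020729126
side stop_grip 0.76 [0.0794 0.0005 0.1486]
side pin 0.74 [0.0697 0.0862 0.2056]
wrist stop_grip 0.95 [0.0784 0.0005 0.1486]
wrist pin 0.74 [0.0785 0.0788 0.2056]
```

View pics/w3.png

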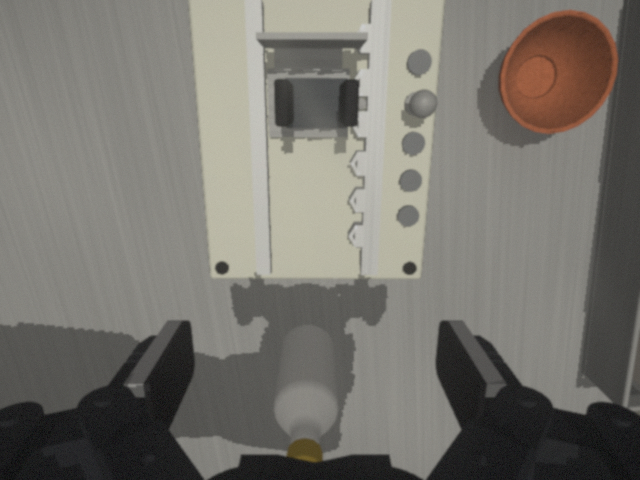

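The levers have sprung apart, now at (284,103) and (349,103). The pawl is in the notch at (362,103), level with the pin at (423,103), and the gripper is clear.

```bash
python3 -c "
from workcell import ticket
print(ticket.hand_in())"
```

```text
the job is handed in; nothing more can be done
None
```

The stop is released with its pawl in the notch beside the pin, level with it in the last wrist picture; I handed the job in at about 9 s on the robot's clock, and no verdict came back.

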